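# Lay up the vaccination tray

### The job

Lay up the tray for the next vaccination: the thermometer flat in the long narrow slot, the single wrapped needle flat in the short wide pocket, the vial upright in its round well and the wide plaster roll flat in the big round recess. The narrow plaster roll and the marker pen do not belong in the tray: leave them lying where they are.

Things in the scene. Friction and masses are not known exactly. Their poses are not given: they have to be found in the camera images.
- thermometer: digital thermometer, white, flat and tapering to a thin metal tip, lying flat: 19 x 139 x 12 mm (x, y, z), y along its length, body up to 10 mm high and 19 mm wide at the middle. Origin: centre of the underside. To be put in the tray.
- needle_pack: sterile needle in a clear peel pack, lying flat: 34 x 85 x 10 mm, y along its length; only the middle 20 mm of its width are stiff and 10 mm high (grasp it across there), the film beyond is soft and has no resistance. Origin: centre of the underside. To be put in the tray.
- vial: standing glass vial with a cap, 23 mm diameter, 49 mm high. Origin: centre of the underside, z up. To be put in the tray.
- wide_roll: the wide roll of fixing plaster, lying flat: 52 mm diameter, 25 mm high. Origin: centre of the underside, z up. To be put in the tray.
- narrow_roll: the narrow roll of fixing plaster, lying flat: 42 mm diameter, 12 mm high. Origin: centre of the underside. Stays where it is.
- marker: marker pen, white with a blue end, lying flat: 12 x 138 x 14 mm, y along its length. Origin: centre of the underside. Stays where it is.
- long_trough: thermometer insert, 72 x 172 mm: long narrow slot 34 mm wide (x), 156 long (y), centred; floor 9 mm, shoulders 18 mm above the origin. 64 mm floor-deep finger notches amid both long sides; neighbours begin 36 mm from the centre line: open little. One of four white inserts, black-lined, order varies, in a fixed low metal tray (250 x 188 mm, rim 12 mm). Origin: centre of underside, 3 mm up.
- short_pocket: needle pack insert, 72 x 172 mm: short wide pocket 50 mm wide (x), 106 long (y), centred; floor 9 mm, shoulders 18 mm above the origin. 64 mm floor-deep finger notches amid both long sides; neighbours begin 36 mm from the centre line: open little. One of four white inserts, black-lined, order varies, in a fixed low metal tray (250 x 188 mm, rim 12 mm). Origin: centre of underside, 3 mm up.
- vial_holder: insert for the vial: a block 84 x 84 x 25 mm with one round well, 40 mm diameter and 16 mm deep, in the middle (floor 9 mm above the origin). One of four white inserts, black-lined, order varies, in a fixed low metal tray (250 x 188 mm, rim 12 mm). Origin: centre of underside, 3 mm up.
- roll_cup: insert for the wide roll: a block 84 x 84 x 18 mm with one large round recess, 70 mm diameter and 9 mm deep, in the middle (floor 9 mm above the origin). One of four white inserts, black-lined, order varies, in a fixed low metal tray (250 x 188 mm, rim 12 mm). Origin: centre of underside, 3 mm up.
Not all that is in view belongs to the job. There is more than one size of the thermometer; the job needs the larger.

How it is judged:
At the end, for the whole second after the job is handed in: Thermometer and needle pack lie on their insert's floor (18 mm in x and y of its centre, 0.3 rad), vial and wide roll stand on theirs (14 mm, tilt 0.12 rad), origins 5 to 14 mm above the insert's; these four at rest; marker and narrow roll within 20 mm of where they lay (x of thermometer in the frame of long_trough between -0.018 and 0.018 m and y of thermometer in the frame of long_trough between -0.018 and 0.018 m and z of thermometer in the frame of long_trough between 0.005 and 0.014 m and angle between the y axis of thermometer and the y axis of long_trough, either way round below 0.3 rad and linear speed of each of thermometer, needle_pack, vial, wide_roll below 0.02 m/s and angular speed of each of thermometer, needle_pack, vial, wide_roll below 0.3 rad/s and x of needle_pack in the frame of short_pocket between -0.018 and 0.018 m and y of needle_pack in the frame of short_pocket between -0.018 and 0.018 m and z of needle_pack in the frame of short_pocket between 0.005 and 0.014 m and angle between the y axis of needle_pack and the y axis of short_pocket, either way round below 0.3 rad and horizontal distance between vial and vial_holder below 0.014 m and z of vial in the frame of vial_holder between 0.005 and 0.014 m and angle between each of vial, wide_roll's own z axis and vertical below 0.12 rad and horizontal distance between wide_roll and roll_cup below 0.014 m and z of wide_roll in the frame of roll_cup between 0.005 and 0.014 m and distance of each of marker, narrow_roll from where it was at the start of the episode below 0.02 m); the robot touches nothing.
It fails at once if the marker pen, which stays, is moved by more than 20 mm (distance of marker from where it was at the start of the episode above 0.02 m).
It fails at once if the narrow plaster roll, which stays, is moved by more than 20 mm (distance of narrow_roll from where it was at the start of the episode above 0.02 m).
It also fails if it takes over 96 s, if anything falls off the work surface, if the arm or the gripper's body presses on something with over 40 N, if the wrist force passes 120 N, or if a joint passes its speed limit or range.

### The arm

A 7-joint arm with a two-finger parallel gripper is mounted at the origin on a cart in front of the work surface, level with it; the furniture and walls round the work are solid. World frame = base frame: x ahead of the robot, y to its left, z up, the work surface at z = 0. Lengths are in m, angles in rad, forces in N, time in s.
With the tool pointing down it reaches from about 0.4 to 0.85 m from the base axis. Payload 10.4 kg.
Tool frame: the origin (TCP) lies between the finger pads; the fingertips stand 19 mm ahead of it and the grasp point (between the pads) is the TCP; x points along the fingers, y is the direction in which the jaws open and shut, and the axes are right-handed (so a half turn about x gives the same grasp; the last joint's range is limited). The gripper opens to 87 mm and grips with 3 to 60 N. Pads are 19 mm wide; open, the fingers measure 117 mm over their backs; the gripper's body (75 mm by 190 mm) begins 51 mm behind the grasp point.
Start: joints at [1.081, 0.332, -0.065, 1.46, 0.022, 1.35, -0.088], TCP at [0.281, -0.558, 0.242] pointing down, gripper open.
Joint ranges: [-2.6, 2.6], [-0.5, 2.12], [-1.47, 1.34], [0.16, 2.42], [-1.27, 4.41], [0.06, 2.06], [-2.6, 2.6]. Speed limits (rad/s): [2.22, 2.22, 2.79, 2.79, 3.14, 3.14, 3.14].

### API

Orientations are given as a unit quaternion [x, y, z, w].
In Python, from bench import r gives the robot as it stands.
- The arm moves only by the tool drive_tool, never from a script. Its argument "motion" is a list of rows, each a list of 4 numbers: the shift along the tool's x, y, z in cm, then the turn about the tool's x in units of 5 degrees (1.0 is 5 degrees). In form: [[tx, ty, tz, twist], ...]. A call has 1 to 20 rows; each row is the pose to reach, as a shift and turn from the pose commanded when the call began, along the tool's axes at that moment; what a row does not reach only later rows make up. A row lasts 1/12 s, in which the tool goes at most 41.7 mm and 7.16 degrees, less where a joint would pass 70% of its speed; a pose out of reach is approached as far as the arm can. A call with a gripper value outside its range is refused whole. "grip" is the closure in counts, from 0 (fully open) to 255 (shut), set as the call begins (left out, the last holds). The fingers move at their own pace and stop on an object; "force" is the grip in N (left out, the last holds). Time passes only in rows, so rows that repeat a pose let the fingers close. It gives the time, the measured TCP pose, the force and the opening at its end, in the units of the state.
- r.read_state(): the state, without advancing time (a new reading comes with each control period).
- r.camera(name): name is "side" or "top" or "wrist"; returns the picture (480x640x3 uint8, red, green, blue); there is no depth.
- r.calibration(name): a dict with "fx", "fy", "cx", "cy" (pixels), "xyz" and "orientation" of the camera in the world. Camera axes: x right, y up, looking along -z (the intrinsics and any distortion apply to the point x, -y, -z); pixel columns grow to the right and rows downward; lengths in m; the calibration is good to about 2 mm. The wrist camera is an equidistant fisheye: a pixel r from the principal point sees the ray r / f radians off the axis. A picture is of the moment at which its call begins: read the wrist's pose just before it. calibration takes no time and is no camera call; for the wrist camera it gives the pose at the moment of the call.
- r.close_job(): hands the job in, once; it reports no verdict.
The state is a dict: "time": time; "joint_positions": joint angles; "joint_vel": joint speeds; "joint_torque": joint torques, N m; "ee_pos": TCP position; "eef_rot": TCP orientation; "ft_force": force on the tool from outside, world axes, zero at the start; "torque": the same for the moment, N m; "width": finger opening in m.
Only numpy, scipy, OpenCV 4.12 (cv2) and the standard library are available. Lean on these libraries where they do the work, as an engineer would, in place of code of your own. Each camera call takes 0.05 s, during which the arm holds its last target.

## Working session

There is one attempt and no reset: what is moved stays moved. The work goes in short steps, Python scripts to look and compute and a tool call to move; the robot and the scene stay as the last step left them, time stands still between calls to the robot, and variables do not carry over. Pictures are saved under pics/ and viewed, and the job is handed in when it is done.

Besides the shell and the picture viewer there is one more tool, called after "Request:" as name(argument=value, ...), one argument or row to a line, values as JSON. drive_tool: Moves the arm, as the interface text tells. Its arguments: {"type":"object","properties":{"motion":{"type":"array","items":{"type":"array","items":{"type":"number"}}},"grip":{"type":"number"},"force":{"type":"number"}},"required":["motion"]}

```bash
mkdir -p pics; ls; python3 - <<'E'
from bench import r
import cv2
s=r.read_state(); print(s)
for n in ("side","top","wrist"):
    print(n,r.calibration(n))
    cv2.imwrite(f"pics/{n}0.png",r.camera(n)[:,:,::-1])
E
```

```text
pics
{'time': 0.0, 'joint_positions': array([ 1.08138123,  0.33288307, -0.06473305,  1.46094196,  0.02162625,
        1.34990302, -0.08848882]), 'joint_vel': array([-0.00162458, -0.00028561,  0.00054157, -0.00137748,  0.00249641,
        0.00160275,  0.0009904 ]), 'joint_torque': array([-1.28868606e-05, -6.23248816e+01,  2.46099679e-02, -3.89900494e+01,
       -6.13528769e-02,  3.95875261e-02,  1.15583621e-04]), 'ee_pos': array([ 0.28112009, -0.55780203,  0.24074672]), 'eef_rot': array([-0.68778145, -0.16406069,  0.68807248, -0.16308595]), 'ft_force': array([0.41494187, 0.25534857, 0.02411199]), 'torque': array([-0.0564269 ,  0.01382741,  0.02829881]), 'width': 0.08699084161300008}
side {'fx': 489.01066136599087, 'fy': 489.01066136599087, 'cx': 315.20652472463047, 'cy': 233.42607903678652, 'xyz': array([0.07926215, 0.22504076, 0.77384799]), 'orientation': array([-0.15653941,  0.26060608,  0.8067998 , -0.50661027])}
top {'fx': 561.0356152074503, 'fy': 561.0356152074503, 'cx': 322.31481757399774, 'cy': 241.1360022942565, 'xyz': array([0.38578601, 0.01447029, 1.15718385]), 'orientation': array([ 0.04416728, -0.0580908 , -0.69914623,  0.71124487])}
wrist {'fx': 371.64829954431775, 'fy': 371.64829954431775, 'cx': 314.21767071761184, 'cy': 237.1214097696438, 'xyz': array([ 0.34454071, -0.52785543,  0.38297626]), 'orientation': array([-0.11060487,  0.0687715 , -0.51975402,  0.8443298 ])}
```

View pics/top0.png

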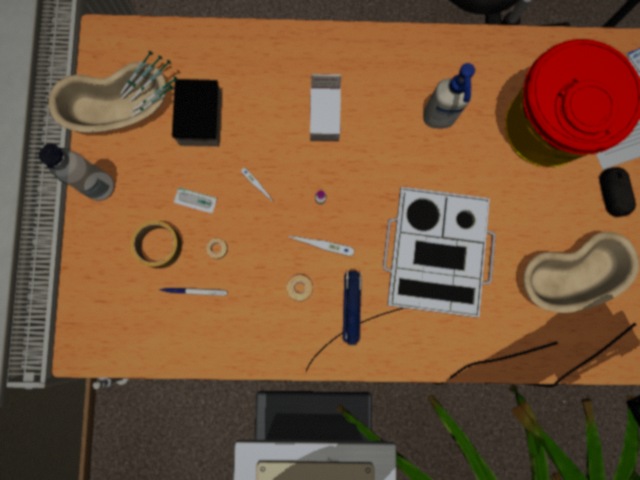

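View pics/side0.png

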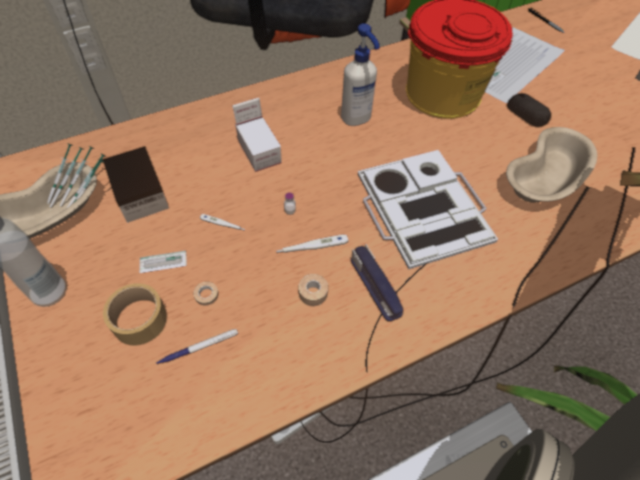

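View pics/wrist0.png

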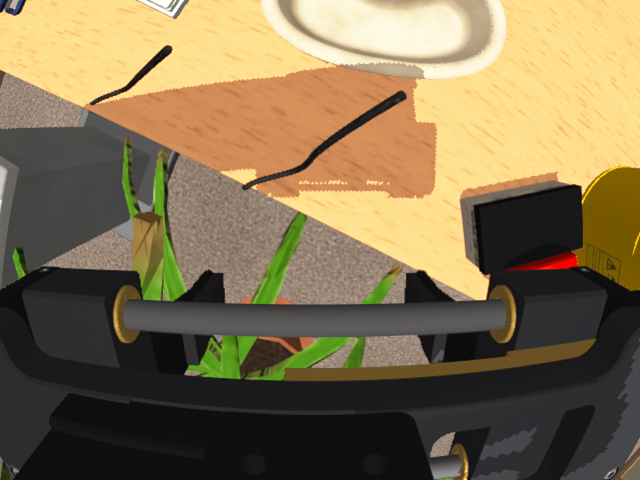

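Candidates, by top-image pixel:
- **Thermometer:** large one at (322,245), small one at (256,184).
- **Wide roll:** (299,288). The others are the narrow roll at (217,248) and a large tape ring at (157,244).
- **Needle pack:** (195,200). There are also loose syringes at (150,80).
- **Vial:** (320,197). The bottles at (445,100) and (75,170) are not it.

I choose (322,245), (195,200), (320,197) and (299,288), and check them in a close crop.

```bash
cat > h.py <<'E'
import numpy as np, cv2
from scipy.spatial.transform import Rotation as R
def ray(cal,u,v,fish=False):
    a=(u-cal['cx'])/cal['fx']; b=(v-cal['cy'])/cal['fy']
    if fish:
        t=np.hypot(a,b); k=np.sin(t)/t if t>1e-9 else 1
        d=np.array([a*k,-b*k,-np.cos(t)])
    else: d=np.array([a,-b,-1.])
    return np.array(cal['xyz']),R.from_quat(cal['orientation']).apply(d)
def onplane(cal,u,v,z,fish=False):
    o,d=ray(cal,u,v,fish); return o+d*(z-o[2])/d[2]
def proj(cal,p,fish=False):
    q=R.from_quat(cal['orientation']).inv().apply(np.array(p)-cal['xyz'])
    x,y,z=q[0],-q[1],-q[2]
    if fish:
        r=np.hypot(x,y); t=np.arctan2(r,z); k=t/r
        return cal['cx']+cal['fx']*x*k,cal['cy']+cal['fy']*y*k
    return cal['cx']+cal['fx']*x/z,cal['cy']+cal['fy']*y/z
E
python3 - <<'E'
from bench import r
from h import *
im=cv2.imread('pics/top0.png')
c=im[155:325,130:370]; cv2.imwrite('pics/crop1.png',cv2.resize(c,None,fx=3.3,fy=3.3,interpolation=cv2.INTER_CUBIC))
c=im[180:325,375:505]; cv2.imwrite('pics/crop2.png',cv2.resize(c,None,fx=4,fy=4,interpolation=cv2.INTER_CUBIC))
t=r.calibration('top')
print(R.from_quat(t['orientation']).as_matrix().round(3))
for n,u,v,z in [('therm',322,245,.006),('needle',195,200,.005),('vial',320,197,.045),('wide',299,288,.025),('cup',423,214,.02),('vh',465,219,.025),('sp',440,257,.02),('lt',437,291,.02),('marker',195,291,.01),('narrow',217,248,.01)]:
    print(n,onplane(t,u,v,z).round(3))
E
```

```text
[[ 0.016  0.989 -0.144]
 [-1.     0.018  0.018]
 [ 0.021  0.144  0.989]]
therm [ 0.546 -0.006  0.006]
needle [0.636 0.26  0.005]
vial [ 0.638 -0.     0.045]
wide [0.455 0.039 0.025]
cup [ 0.612 -0.214  0.02 ]
vh [ 0.603 -0.3    0.025]
sp [ 0.523 -0.248  0.02 ]
lt [ 0.454 -0.241  0.02 ]
marker [0.446 0.25  0.01 ]
narrow [0.535 0.209 0.01 ]
```

View pics/crop1.png

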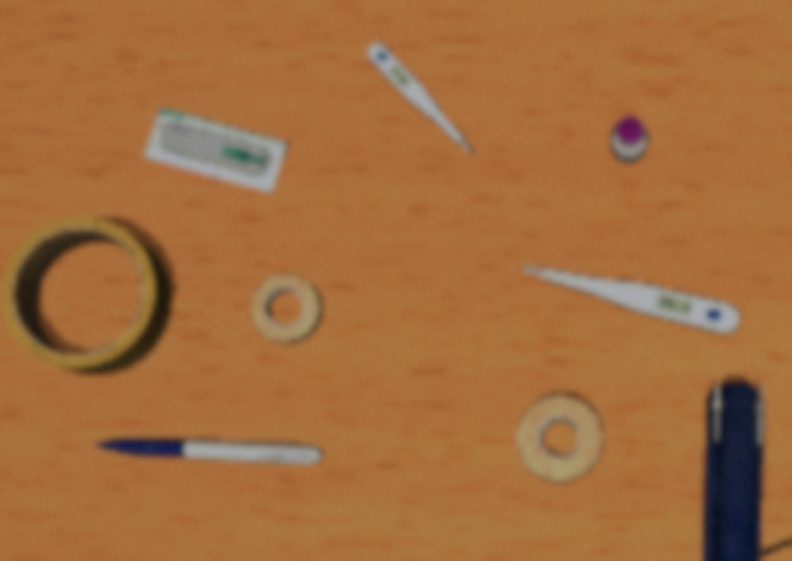

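View pics/crop2.png

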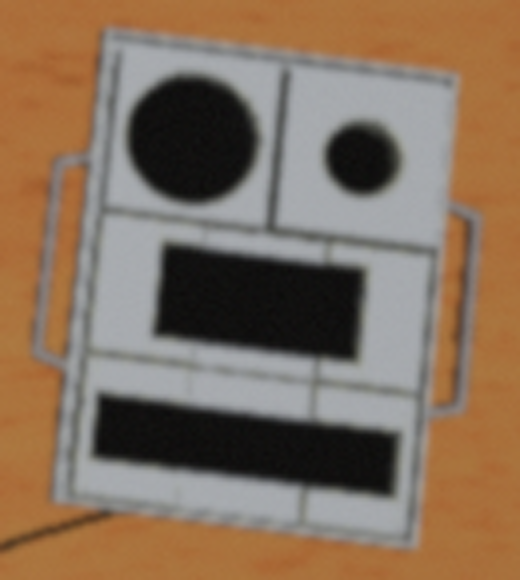

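The crop confirms the choice: large thermometer (display and blue button, tip to the left), needle pack, vial with magenta cap, and wide roll. The tray shows the cup (423,214), well (465,219), pocket (440,257) and slot (437,291). Next I measure them.

```bash
cat > meas.py <<'E'
from bench import r
from h import *
im=cv2.imread('pics/top0.png'); hsv=cv2.cvtColor(im,cv2.COLOR_BGR2HSV)
t=r.calibration('top')
def comps(mask,box):
    m=np.zeros_like(mask); u0,v0,u1,v1=box; m[v0:v1,u0:u1]=mask[v0:v1,u0:u1]
    cs,_=cv2.findContours(m,cv2.RETR_EXTERNAL,cv2.CHAIN_APPROX_NONE)
    return max(cs,key=cv2.contourArea)
white=cv2.inRange(hsv,(0,0,80),(180,90,255)); black=cv2.inRange(hsv,(0,0,0),(180,255,75))
notwood=cv2.bitwise_not(cv2.inRange(hsv,(5,130,60),(20,255,255)))
def rep(n,c,z):
    p=np.array([onplane(t,u,v,z)[:2] for u,v in c[:,0,:]+0.0]).astype(np.float32)
    (cx,cy),(w,h),a=cv2.minAreaRect(p); b=cv2.boxPoints(((cx,cy),(w,h),a))
    e=max([b[1]-b[0],b[2]-b[1]],key=np.linalg.norm); ang=np.degrees(np.arctan2(e[1],e[0]))
    print(n,'c',round(cx,4),round(cy,4),'size',round(w*1e3),round(h*1e3),'long axis deg',round(ang%180,1))
print('vial px',im[185:207:2,320].tolist())
rep('therm',comps(notwood,(285,230,360,262)),.006)
rep('needle',comps(notwood,(168,182,222,217)),.005)
rep('vial',comps(notwood,(308,185,335,210)),.025)
m=cv2.inRange(hsv,(135,60,40),(175,255,255)); c=comps(m,(308,185,335,210)); 
print('cap',c[:,0].mean(0)); rep('cap',c,.049)
rep('wide',comps(cv2.inRange(hsv,(10,0,100),(35,125,255)),(280,270,318,305)),.022)
rep('cup',comps(black,(406,196,441,232)),.018)
rep('vh',comps(black,(455,208,477,231)),.02)
rep('sp',comps(black,(412,239,468,272)),.018)
rep('lt',comps(black,(396,277,477,306)),.018)
s=r.read_state(); print(R.from_quat(s['eef_rot']).as_matrix().round(3))
E
python3 meas.py
```

```text
vial px [[58, 108, 171], [55, 105, 169], [56, 87, 152], [74, 38, 106], [80, 20, 96], [86, 22, 103], [94, 48, 110], [118, 116, 129], [124, 131, 137], [73, 88, 107], [57, 101, 158]]
therm c 0.5483 -0.0044 size 141 22 long axis deg 76.3
needle c 0.6357 0.2603 size 88 37 long axis deg 75.0
vial c 0.644 -0.0014 size 27 23 long axis deg 1.0
cap [320.33333333 194.28571429]
cap c 0.6427 -0.001 size 14 14 long axis deg 1.0
wide c 0.4556 0.0384 size 49 50 long axis deg 136.2
cup c 0.6124 -0.2142 size 64 65 long axis deg 135.0
vh c 0.6036 -0.3016 size 33 34 long axis deg 178.9
sp c 0.5275 -0.248 size 103 47 long axis deg 83.7
lt c 0.4537 -0.2396 size 153 32 long axis deg 83.6
[[-0.001  0.45  -0.893]
 [ 0.001 -0.893 -0.45 ]
 [-1.    -0.001  0.   ]]
```

```bash
cat > plan.py <<'E'
from bench import r
from h import *
def plan(x,y,z,jaw):
    s=r.read_state(); M=R.from_quat(s['eef_rot']).as_matrix(); p=s['ee_pos']
    d=M.T@(np.array([x,y,z])-p)*100
    cur=np.degrees(np.arctan2(M[1,1],M[0,1])); tw=-((jaw-cur+90)%180-90)/5
    print('t',round(s['time'],2),'pos',p.round(4),'jaw',round(cur,2),'F',s['ft_force'].round(1),'w',round(s['width'],4),'q7',s['joint_positions'][6].round(2))
    print('   shift cm',d.round(2),'twist',round(tw,2),'rows',int(np.ceil(max(np.linalg.norm(d)/4.17,abs(tw)/1.43))))
if __name__=='__main__':
    import sys; plan(*map(float,sys.argv[1:5]))
E
python3 plan.py 0.643 -0.001 0.16 -6.4; python3 plan.py 0.455 0.038 0.16 -6.4
```

```text
t 0.15 pos [ 0.2812 -0.5579  0.241 ] jaw -63.25 F [-0.3 -0.1 -0.4] w 0.0872 q7 -0.09
   shift cm [  8.13 -33.44 -57.38] twist -11.37 rows 17
t 0.15 pos [ 0.2812 -0.5579  0.241 ] jaw -63.25 F [-0.3 -0.1 -0.4] w 0.0872 q7 -0.09
   shift cm [  8.14 -45.38 -42.34] twist -11.37 rows 16
```

Request:
drive_tool(
  motion=[
    [4,-33.4,-57.4,-11.4],
    [4,-33.4,-57.4,-11.4],
    [4,-33.4,-57.4,-11.4],
    [4,-33.4,-57.4,-11.4],
    [4,-33.4,-57.4,-11.4],
    [4,-33.4,-57.4,-11.4],
    [4,-33.4,-57.4,-11.4],
    [4,-33.4,-57.4,-11.4],
    [4,-33.4,-57.4,-11.4],
    [4,-33.4,-57.4,-11.4],
    [8.1,-33.4,-57.4,-11.4],
    [8.1,-33.4,-57.4,-11.4],
    [8.1,-33.4,-57.4,-11.4],
    [8.1,-33.4,-57.4,-11.4],
    [8.1,-33.4,-57.4,-11.4],
    [8.1,-33.4,-57.4,-11.4],
    [8.1,-33.4,-57.4,-11.4],
    [8.1,-33.4,-57.4,-11.4],
    [8.1,-33.4,-57.4,-11.4],
    [8.1,-33.4,-57.4,-11.4],
  ],
  grip=90,
  force=15,
)

```text
time: 1.82
ee_pos: [0.6433, -0.0033, 0.1606]
eef_rot: [-0.527, -0.471, 0.527, -0.472]
ft_force: [0.2, -1.1, 0.7]
width: 0.0563
```

```bash
cat > look.py <<'E'
from bench import r
from h import *
import sys
n=sys.argv[1]; cam=sys.argv[2] if len(sys.argv)>2 else 'wrist'
c=r.calibration(cam); im=r.camera(cam)[:,:,::-1]
cv2.imwrite(f'pics/{n}.png',im); np.save(f'pics/{n}.npy',c,allow_pickle=True)
E
python3 plan.py 0.643 -0.001 0.042 -6.4; python3 look.py w1
```

```text
t 1.82 pos [ 0.6433 -0.0033  0.1606] jaw -6.36 F [ 0.2 -1.1  0.7] w 0.0563 q7 -0.34
   shift cm [11.86 -0.06 -0.24] twist 0.01 rows 3
```

View pics/w1.png

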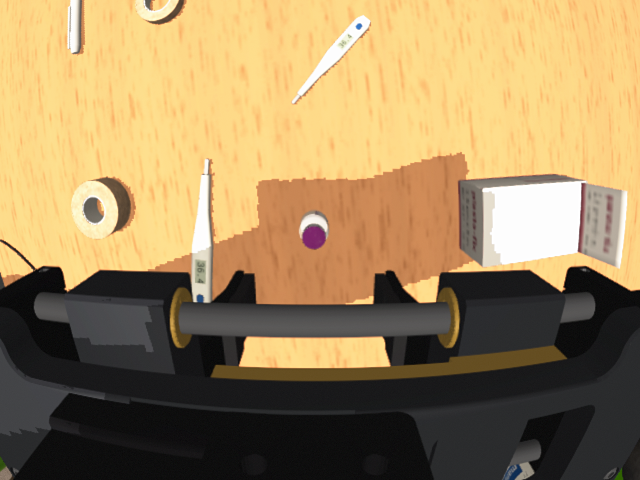

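The wrist view shows the vial cap at (314,236), between the jaws. The thermometer is at (203,230) and the wide roll at (98,208). I check their world positions from this view.

```bash
python3 - <<'E'
from h import *
c=np.load('pics/w1.npy',allow_pickle=True).item()
im=cv2.imread('pics/w1.png');hsv=cv2.cvtColor(im,cv2.COLOR_BGR2HSV)
m=cv2.inRange(hsv,(135,80,30),(175,255,255)); u=np.argwhere(m[200:265,290:340])+[200,290]; v0,u0=u.mean(0); print(u0,v0)
print('cap',onplane(c,u0,v0,.049,True).round(4))
for n,u,v,z in [('vial base ctr',313.5,222,.012),('tip',207,161,.006),('therm mid body',201,240,.01),('roll',95,209,.025)]: print(n,onplane(c,u,v,z,True).round(4))
E
```

```text
313.54137115839245 237.1158392434988
cap [ 0.6436 -0.0023  0.049 ]
vial base ctr [6.438e-01 3.000e-04 1.200e-02]
tip [0.563  0.0597 0.006 ]
therm mid body [ 0.5478 -0.0047  0.01  ]
roll [0.4588 0.0369 0.025 ]
```

Request:
drive_tool(
  motion=[
    [4,0,-0.2,0],
    [8,0,-0.2,0],
    [11.8,0,-0.2,0],
    [11.8,0,-0.2,0],
    [11.8,0,-0.2,0],
  ],
)

```text
time: 2.28
ee_pos: [0.6426, -0.001, 0.042]
eef_rot: [-0.526, -0.472, 0.528, -0.471]
ft_force: [0.6, -0.6, 1.5]
width: 0.0561
```

Request:
drive_tool(
  motion=[
    [0,0,0,0],
    [0,0,0,0],
    [0,0,0,0],
    [0,0,0,0],
    [0,0,0,0],
    [0,0,0,0],
  ],
  grip=220,
  force=15,
)

```text
time: 2.78
ee_pos: [0.6441, 0.0004, 0.0432]
eef_rot: [0.527, 0.472, -0.526, 0.472]
ft_force: [-0.9, -0.1, 0.2]
width: 0.0243
```

Request:
drive_tool(
  motion=[
    [-3,0,0,0],
    [-7,0,0,0],
    [-10,0,0,0],
    [-10,0,0,0],
  ],
)

```text
time: 3.12
ee_pos: [0.647, 0.0011, 0.1499]
eef_rot: [0.529, 0.47, -0.524, 0.474]
ft_force: [1.3, 0.2, 0.7]
width: 0.0228
```

```bash
python3 plan.py 0.6036 -0.3016 0.16 -6.4; python3 look.py w2
```

```text
t 3.12 pos [0.647  0.0011 0.1499] jaw -6.25 F [1.3 0.2 0.7] w 0.0228 q7 -0.35
   shift cm [-1.06 -1.01 30.56] twist 0.03 rows 8
```

View pics/w2.png

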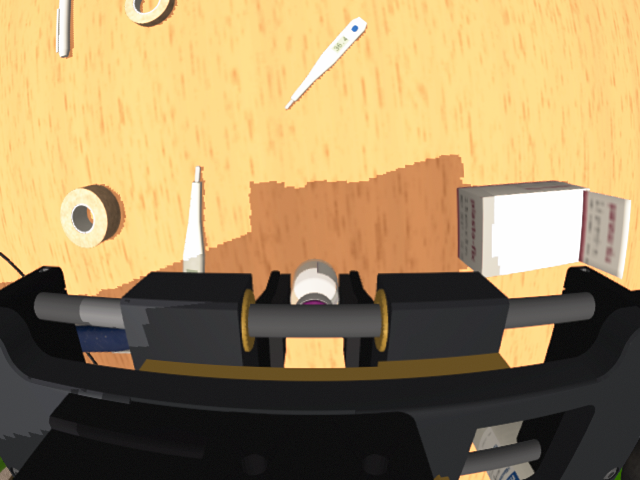

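The vial is held between the fingers (width 22.8 mm). Moving it over the well.

Request:
drive_tool(
  motion=[
    [-1,-1.0,30.5,0],
    [-1,-1.0,30.5,0],
    [-1,-1.0,30.5,0],
    [-1,-1.0,30.5,0],
    [-1,-1.0,30.5,0],
    [-1,-1.0,30.5,0],
    [-1,-1.0,30.5,0],
    [-1,-1.0,30.5,0],
    [-1,-1.0,30.5,0],
    [-1,-1.0,30.5,0],
    [-1,-1.0,30.5,0],
    [-1,-1.0,30.5,0],
    [-1,-1.0,30.5,0],
  ],
)

```text
time: 4.25
ee_pos: [0.6011, -0.3, 0.1524]
eef_rot: [0.526, 0.473, -0.526, 0.472]
ft_force: [0.8, 0.7, -0.2]
width: 0.0222
```

```bash
python3 plan.py 0.6036 -0.3016 0.055 -6.4; python3 look.py w3
```

```text
t 4.25 pos [ 0.6011 -0.3     0.1524] jaw -6.13 F [ 0.8  0.7 -0.2] w 0.0222 q7 0.15
   shift cm [9.74 0.27 0.13] twist 0.05 rows 3
```

View pics/w3.png

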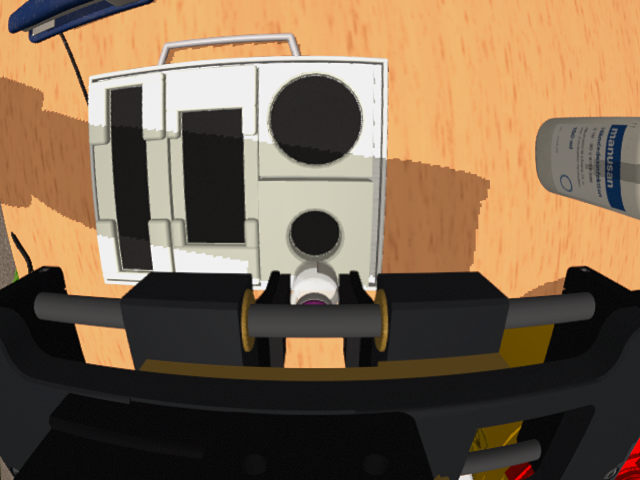

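The wrist view shows the well at (315,233), the cup at (316,119), the pocket at (212,176) and the slot at (130,178). Measuring them.

```bash
python3 - <<'E'
from h import *
c=np.load('pics/w3.npy',allow_pickle=True).item()
im=cv2.imread('pics/w3.png');g=cv2.cvtColor(im,cv2.COLOR_BGR2GRAY)
m=cv2.inRange(g,0,75)
for n,(u0,v0,u1,v1),z in [('vh',(287,205,345,260),.021),('cup',(265,68,366,170),.018),('sp',(170,105,250,246),.015),('lt',(100,82,160,272),.015)]:
    k=np.zeros_like(m);k[v0:v1,u0:u1]=m[v0:v1,u0:u1]
    cs,_=cv2.findContours(k,cv2.RETR_EXTERNAL,cv2.CHAIN_APPROX_NONE);q=max(cs,key=cv2.contourArea)
    p=np.array([onplane(c,u,v,z,True)[:2] for u,v in q[:,0]]).astype(np.float32)
    (x,y),(w,h),a=cv2.minAreaRect(p);b=cv2.boxPoints(((x,y),(w,h),a));e=max([b[1]-b[0],b[2]-b[1]],key=np.linalg.norm)
    print(n,round(x,4),round(y,4),round(w,4),round(h,4),round(np.degrees(np.arctan2(e[1],e[0]))%180,1))
# vial bottom hidden? project expected vial base
print(proj(c,[.6011,-.3,.11],True))
E
```

```text
vh 0.6018 -0.3009 0.0337 0.0358 173.9
cup 0.6116 -0.2165 0.066 0.0656 84.0
sp 0.5283 -0.2499 0.1038 0.0485 83.6
lt 0.4559 -0.2417 0.1531 0.0329 83.4
(np.float64(313.1047738135448), np.float64(272.8838128667392))
```

Request:
drive_tool(
  motion=[
    [4,0.2,0.1,0],
    [7,0.2,0.1,0],
    [8.5,0.2,0.1,0],
    [9.3,0.2,0.1,0],
    [9.6,0.2,0.1,0],
    [9.6,0.2,0.1,0],
    [9.6,0.2,0.1,0],
  ],
)

```text
time: 4.88
ee_pos: [0.6035, -0.3031, 0.0584]
eef_rot: [0.527, 0.471, -0.526, 0.473]
ft_force: [0.2, 0.7, 0.7]
width: 0.0226
```

```bash
python3 plan.py 0.6027 -0.3013 0.055 -6.4
```

```text
t 4.88 pos [ 0.6035 -0.3031  0.0584] jaw -6.25 F [0.2 0.7 0.7] w 0.0226 q7 0.12
   shift cm [ 0.34 -0.1  -0.17] twist 0.03 rows 1
```

Request:
drive_tool(
  motion=[
    [0.2,-0.1,-0.1,0],
    [0.3,-0.1,-0.1,0],
    [0.3,-0.1,-0.1,0],
    [0.3,-0.1,-0.1,0],
  ],
)

```text
time: 5.22
ee_pos: [0.6027, -0.3021, 0.0555]
eef_rot: [0.527, 0.471, -0.526, 0.473]
ft_force: [-0.6, -0.2, 5.2]
width: 0.0225
```

```bash
python3 plan.py 0.6027 -0.3013 0.055 -6.4;python3 plan.py 0.6027 -0.3013 0.055 -6.4
```

```text
t 5.22 pos [ 0.6027 -0.3021  0.0555] jaw -6.25 F [-0.6 -0.2  5.2] w 0.0225 q7 0.12
   shift cm [ 0.05 -0.01 -0.08] twist 0.03 rows 1
t 5.22 pos [ 0.6027 -0.3021  0.0555] jaw -6.25 F [-0.6 -0.2  5.2] w 0.0225 q7 0.12
   shift cm [ 0.05 -0.01 -0.08] twist 0.03 rows 1
```

Contact at 5 N at the expected height, so the vial is on the floor. Releasing and lifting.

Request:
drive_tool(
  motion=[
    [0,0,0,0],
    [0,0,0,0],
    [0,0,0,0],
    [0,0,0,0],
  ],
  grip=120,
)

```text
time: 5.55
ee_pos: [0.6016, -0.3018, 0.0536]
eef_rot: [-0.527, -0.472, 0.527, -0.472]
ft_force: [-0.7, 0.2, -0.3]
width: 0.0408
```

Request:
drive_tool(
  motion=[
    [-3,0,0,0],
    [-7,0,0,0],
    [-10,0,0,0],
    [-10,0,0,0],
  ],
)

```text
time: 5.88
ee_pos: [0.6046, -0.3028, 0.1611]
eef_rot: [0.528, 0.469, -0.525, 0.475]
ft_force: [0.7, -0.1, 1.3]
width: 0.0457
```

```bash
python3 plan.py 0.457 0.0378 0.16 -6.4; python3 look.py w4; python3 look.py s4 side; python3 - <<'E'
import cv2,numpy as np
a=cv2.imread('pics/w4.png')[50:330,60:460];b=cv2.imread('pics/s4.png')[130:280,340:510]
cv2.imwrite('pics/c4.png',np.hstack([a,cv2.resize(b,(318,280))]))
E
```

```text
t 5.88 pos [ 0.6046 -0.3028  0.1611] jaw -6.26 F [ 0.7 -0.1  1.3] w 0.0457 q7 0.15
   shift cm [ -0.17 -18.39 -32.24] twist 0.03 rows 9
```

View pics/c4.png

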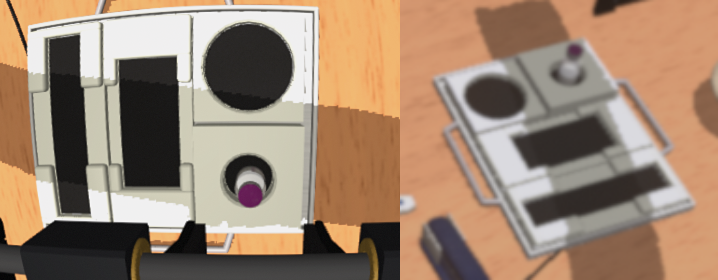

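The vial stands upright in its well. Next is the wide roll.

Request:
drive_tool(
  motion=[
    [-0.2,-18.4,-32.2,0],
    [-0.2,-18.4,-32.2,0],
    [-0.2,-18.4,-32.2,0],
    [-0.2,-18.4,-32.2,0],
    [-0.2,-18.4,-32.2,0],
    [-0.2,-18.4,-32.2,0],
    [-0.2,-18.4,-32.2,0],
    [-0.2,-18.4,-32.2,0],
    [-0.2,-18.4,-32.2,0],
    [-0.2,-18.4,-32.2,0],
    [-0.2,-18.4,-32.2,0],
    [-0.2,-18.4,-32.2,0],
    [-0.2,-18.4,-32.2,0],
    [-0.2,-18.4,-32.2,0],
  ],
  grip=0,
)

```text
time: 7.15
ee_pos: [0.4539, 0.0372, 0.1551]
eef_rot: [-0.527, -0.472, 0.527, -0.471]
ft_force: [0.8, -0.3, -0.7]
width: 0.0871
```

```bash
python3 plan.py 0.457 0.0378 0.032 -6.4; python3 look.py w5
```

```text
t 7.15 pos [0.4539 0.0372 0.1551] jaw -6.37 F [ 0.8 -0.3 -0.7] w 0.0871 q7 -0.33
   shift cm [12.31  0.31 -0.09] twist 0.01 rows 3
```

View pics/w5.png

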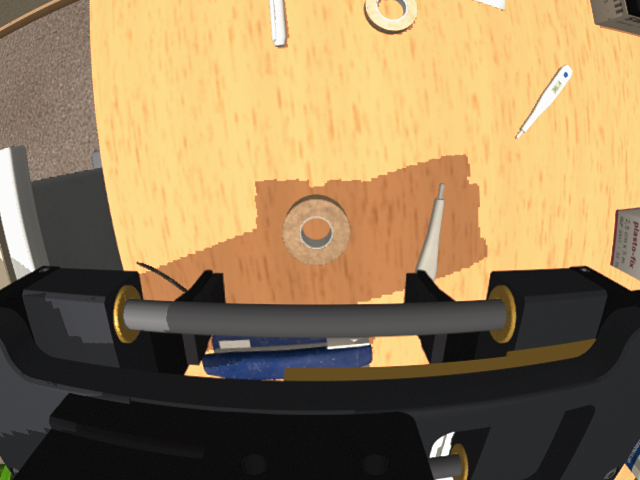

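The roll's centre is at (316,230), between the jaws; the stapler below it at (290,355) is clear.

```bash
python3 - <<'E'
from h import *
c=np.load('pics/w5.npy',allow_pickle=True).item()
print(onplane(c,316,231,.025,True).round(4), onplane(c,316,193.5,.0,True).round(4), onplane(c,316,264,.025,True).round(4))
for u,v in [(205,365),(372,345)]: print('stapler',onplane(c,u,v,.05,True).round(3))
E
```

```text
[0.4559 0.038  0.025 ] [0.4587 0.0628 0.    ] [0.453  0.0118 0.025 ]
stapler [ 0.354 -0.058  0.05 ]
stapler [ 0.49  -0.051  0.05 ]
```

Request:
drive_tool(
  motion=[
    [4,0.2,-0.1,0],
    [8,0.2,-0.1,0],
    [11,0.2,-0.1,0],
    [12.3,0.2,-0.1,0],
    [12.3,0.2,-0.1,0],
    [12.3,0.2,-0.1,0],
  ],
)

```text
time: 7.7
ee_pos: [0.4557, 0.0389, 0.0323]
eef_rot: [-0.526, -0.472, 0.527, -0.471]
ft_force: [-0.0, -0.5, 0.6]
width: 0.087
```

Request:
drive_tool(
  motion=[
    [0,0,0,0],
    [0,0,0,0],
    [0,0,0,0],
    [0,0,0,0],
    [0,0,0,0],
    [0,0,0,0],
    [0,0,0,0],
  ],
  grip=140,
  force=15,
)

```text
time: 8.28
ee_pos: [0.456, 0.0391, 0.0328]
eef_rot: [0.527, 0.472, -0.526, 0.472]
ft_force: [-0.7, 0.0, 2.4]
width: 0.0506
```

Request:
drive_tool(
  motion=[
    [-3,0,0,0],
    [-7,0,0,0],
    [-11,0,0,0],
    [-12,0,0,0],
    [-12,0,0,0],
  ],
)

```text
time: 8.7
ee_pos: [0.4579, 0.0393, 0.1557]
eef_rot: [0.528, 0.47, -0.525, 0.474]
ft_force: [0.8, -0.0, -0.9]
width: 0.0507
```

```bash
python3 plan.py 0.612 -0.2155 0.16 -6.4
```

```text
t 8.7 pos [0.4579 0.0393 0.1557] jaw -6.27 F [ 0.8 -0.  -0.9] w 0.0507 q7 -0.34
   shift cm [-0.31 18.11 23.64] twist 0.03 rows 8
```

Request:
drive_tool(
  motion=[
    [-0.3,18.1,23.6,0],
    [-0.3,18.1,23.6,0],
    [-0.3,18.1,23.6,0],
    [-0.3,18.1,23.6,0],
    [-0.3,18.1,23.6,0],
    [-0.3,18.1,23.6,0],
    [-0.3,18.1,23.6,0],
    [-0.3,18.1,23.6,0],
    [-0.3,18.1,23.6,0],
    [-0.3,18.1,23.6,0],
    [-0.3,18.1,23.6,0],
    [-0.3,18.1,23.6,0],
    [-0.3,18.1,23.6,0],
  ],
)

```text
time: 9.78
ee_pos: [0.6099, -0.214, 0.1557]
eef_rot: [-0.526, -0.472, 0.526, -0.472]
ft_force: [-0.4, -0.1, -0.3]
width: 0.0507
```

```bash
python3 plan.py 0.612 -0.2155 0.045 -6.4; python3 look.py w6
```

```text
t 9.78 pos [ 0.6099 -0.214   0.1557] jaw -6.16 F [-0.4 -0.1 -0.3] w 0.0507 q7 0.01
   shift cm [11.07  0.22  0.12] twist 0.05 rows 3
```

View pics/w6.png

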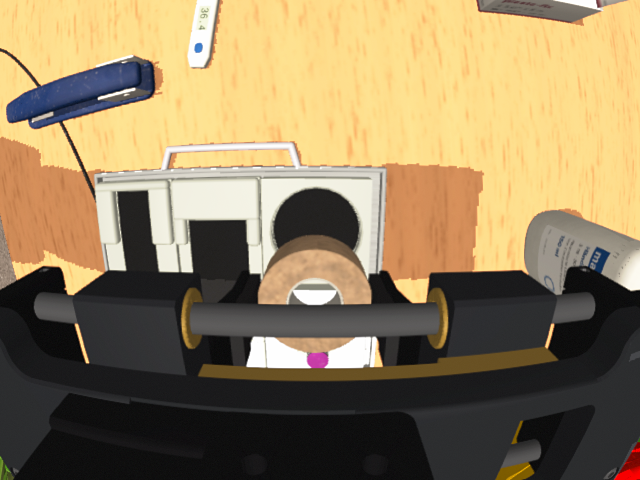

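The roll is held level above the cup at (316,215). Lowering it.

Request:
drive_tool(
  motion=[
    [4,0.2,0.1,0],
    [8,0.2,0.1,0],
    [10,0.2,0.1,0],
    [10.6,0.2,0.1,0],
    [10.9,0.2,0.1,0],
    [11.1,0.2,0.1,0],
    [11.1,0.2,0.1,0],
  ],
)

```text
time: 10.42
ee_pos: [0.613, -0.2166, 0.0463]
eef_rot: [0.527, 0.471, -0.526, 0.473]
ft_force: [0.2, -0.5, -0.4]
width: 0.0507
```

```bash
python3 plan.py 0.612 -0.2155 0.045 -6.4
```

```text
t 10.42 pos [ 0.613  -0.2166  0.0463] jaw -6.25 F [ 0.2 -0.5 -0.4] w 0.0507 q7 -0.03
   shift cm [ 0.13 -0.12 -0.09] twist 0.03 rows 1
```

Request:
drive_tool(
  motion=[
    [0.1,-0.1,0,0],
    [0.2,-0.1,0,0],
    [0.2,-0.1,0,0],
  ],
)

```text
time: 10.67
ee_pos: [0.612, -0.2166, 0.0448]
eef_rot: [0.527, 0.471, -0.526, 0.473]
ft_force: [-2.4, 1.0, 9.2]
width: 0.0506
```

Request:
drive_tool(
  motion=[
    [0,0,0,0],
    [0,0,0,0],
    [0,0,0,0],
    [0,0,0,0],
  ],
  grip=60,
)

```text
time: 11.0
ee_pos: [0.611, -0.2164, 0.0428]
eef_rot: [0.527, 0.472, -0.527, 0.472]
ft_force: [0.3, -0.3, 0.4]
width: 0.0648
```

Request:
drive_tool(
  motion=[
    [-3,0,0,0],
    [-7,0,0,0],
    [-11,0,0,0],
    [-11,0,0,0],
  ],
)

```text
time: 11.33
ee_pos: [0.6147, -0.2169, 0.1614]
eef_rot: [0.529, 0.468, -0.524, 0.476]
ft_force: [1.2, 1.0, 1.1]
width: 0.0666
```

```bash
python3 plan.py 0.548 -0.0044 0.16 -13.7; python3 look.py w7
```

```text
t 11.33 pos [ 0.6147 -0.2169  0.1614] jaw -6.26 F [1.2 1.  1.1] w 0.0666 q7 0.01
   shift cm [-1.00e-02 -8.95e+00 -2.04e+01] twist 1.49 rows 6
```

View pics/w7.png

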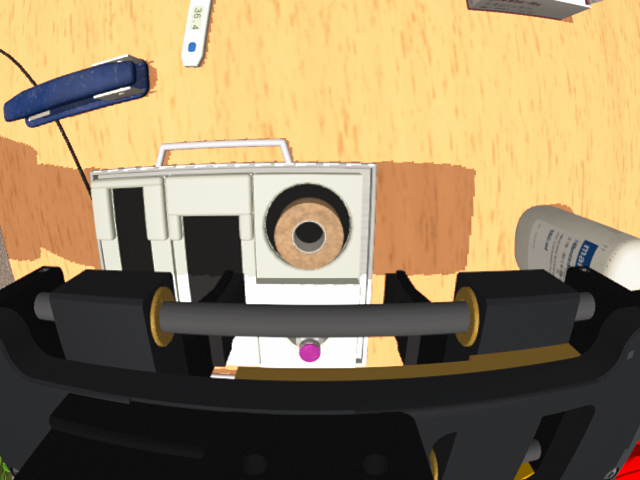

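The roll sits in the cup at (309,236). Next is the thermometer, with the jaws set to about 42 mm.

Request:
drive_tool(
  motion=[
    [0,-8.9,-20.4,1.5],
    [0,-8.9,-20.4,1.5],
    [0,-8.9,-20.4,1.5],
    [0,-8.9,-20.4,1.5],
    [0,-8.9,-20.4,1.5],
    [0,-8.9,-20.4,1.5],
    [0,-8.9,-20.4,1.5],
    [0,-8.9,-20.4,1.5],
    [0,-8.9,-20.4,1.5],
    [0,-8.9,-20.4,1.5],
    [0,-8.9,-20.4,1.5],
  ],
  grip=125,
)

```text
time: 12.3
ee_pos: [0.5449, -0.0053, 0.1522]
eef_rot: [-0.557, -0.436, 0.557, -0.436]
ft_force: [-0.3, -0.1, 0.1]
width: 0.0444
```

```bash
python3 plan.py 0.548 -0.0044 0.021 -13.7; python3 look.py w8
```

```text
t 12.3 pos [ 0.5449 -0.0053  0.1522] jaw -13.89 F [-0.3 -0.1  0.1] w 0.0444 q7 -0.44
   shift cm [13.12  0.28 -0.16] twist -0.04 rows 4
```

View pics/w8.png

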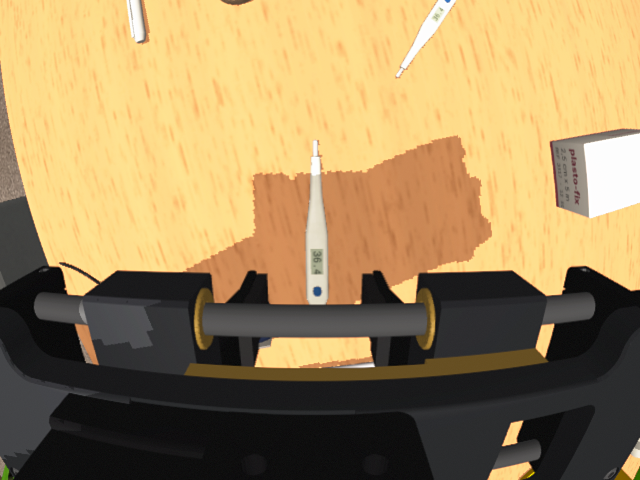

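The thermometer lies along column ~316 with its tip at (316,141) and blue button at (317,292). Checking its line against the TCP.

```bash
python3 - <<'E'
from h import *
c=np.load('pics/w8.npy',allow_pickle=True).item()
P=[onplane(c,u,v,z,True) for u,v,z in [(316,140,.005),(316,200,.008),(316.5,262,.01),(317,304,.008)]]
for p in P: print(p.round(4))
print('mid',((P[0]+P[3])/2).round(4), np.degrees(np.arctan2(*(P[0]-P[3])[[1,0]])))
E
```

```text
[0.5636 0.0612 0.005 ]
[0.5524 0.0159 0.008 ]
[ 0.5408 -0.0329  0.01  ]
[ 0.5321 -0.0704  0.008 ]
mid [ 0.5479 -0.0046  0.0065] 76.54578490057413
```

Request:
drive_tool(
  motion=[
    [4,0.2,0.3,0],
    [8,0.2,0.3,0],
    [11,0.2,0.3,0],
    [12.6,0.2,0.3,0],
    [12.6,0.2,0.3,0],
    [12.6,0.2,0.3,0],
    [12.6,0.2,0.3,0],
  ],
)

```text
time: 12.93
ee_pos: [0.5471, -0.0074, 0.0279]
eef_rot: [0.557, 0.436, -0.556, 0.437]
ft_force: [0.2, 0.2, 0.8]
width: 0.0442
```

```bash
python3 plan.py 0.547 -0.0095 0.021 -13.6
```

```text
t 12.93 pos [ 0.5471 -0.0074  0.0279] jaw -13.78 F [0.2 0.2 0.8] w 0.0442 q7 -0.52
   shift cm [0.69 0.04 0.21] twist -0.04 rows 1
```

Request:
drive_tool(
  motion=[
    [0.4,0,0.1,0],
    [0.7,0,0.1,0],
    [0.7,0,0.1,0],
    [0.7,0,0.1,0],
  ],
)

```text
time: 13.27
ee_pos: [0.5459, -0.0083, 0.0199]
eef_rot: [0.556, 0.436, -0.556, 0.437]
ft_force: [-0.8, -0.2, 0.5]
width: 0.0443
```

Request:
drive_tool(
  motion=[
    [0,0,0,0],
    [0,0,0,0],
    [0,0,0,0],
    [0,0,0,0],
    [0,0,0,0],
    [0,0,0,0],
  ],
  grip=240,
  force=15,
)

```text
time: 13.77
ee_pos: [0.5458, -0.0082, 0.0196]
eef_rot: [0.556, 0.436, -0.556, 0.437]
ft_force: [0.6, -0.1, 0.5]
width: 0.0174
```

Request:
drive_tool(
  motion=[
    [-3,0,0,0],
    [-7,0,0,0],
    [-11,0,0,0],
    [-13,0,0,0],
    [-13,0,0,0],
  ],
)

```text
time: 14.18
ee_pos: [0.5484, -0.0079, 0.1548]
eef_rot: [0.558, 0.435, -0.554, 0.438]
ft_force: [0.5, -0.5, 0.3]
width: 0.0176
```

```bash
python3 plan.py 0.4545 -0.246 0.15 -6.5; python3 look.py w9
```

```text
t 14.18 pos [ 0.5484 -0.0079  0.1548] jaw -13.75 F [ 0.5 -0.5  0.3] w 0.0176 q7 -0.44
   shift cm [ 0.42 -3.46 25.36] twist -1.45 rows 7
```

View pics/w9.png

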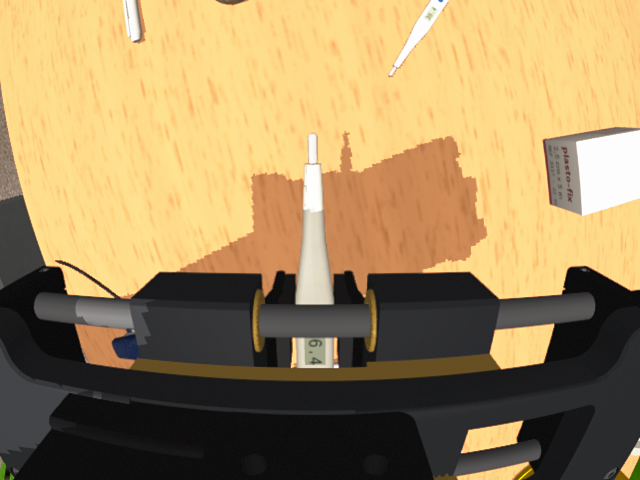

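The thermometer is held straight (width 17.6 mm). Moving it over the slot.

Request:
drive_tool(
  motion=[
    [0,-3.5,25.3,-1.4],
    [0,-3.5,25.3,-1.4],
    [0,-3.5,25.3,-1.4],
    [0,-3.5,25.3,-1.4],
    [0,-3.5,25.3,-1.4],
    [0,-3.5,25.3,-1.4],
    [0,-3.5,25.3,-1.4],
    [0,-3.5,25.3,-1.4],
    [0,-3.5,25.3,-1.4],
    [0,-3.5,25.3,-1.4],
    [0,-3.5,25.3,-1.4],
    [0,-3.5,25.3,-1.4],
  ],
)

```text
time: 15.23
ee_pos: [0.4521, -0.2443, 0.1493]
eef_rot: [0.528, 0.47, -0.528, 0.47]
ft_force: [0.4, 0.9, -0.3]
width: 0.0174
```

```bash
python3 plan.py 0.4548 -0.245 0.032 -6.5; python3 look.py w10;  python3 look.py t10 top
```

```text
t 15.23 pos [ 0.4521 -0.2443  0.1493] jaw -6.63 F [ 0.4  0.9 -0.3] w 0.0174 q7 0.22
   shift cm [11.73  0.28  0.04] twist -0.03 rows 3
```

View pics/w10.png

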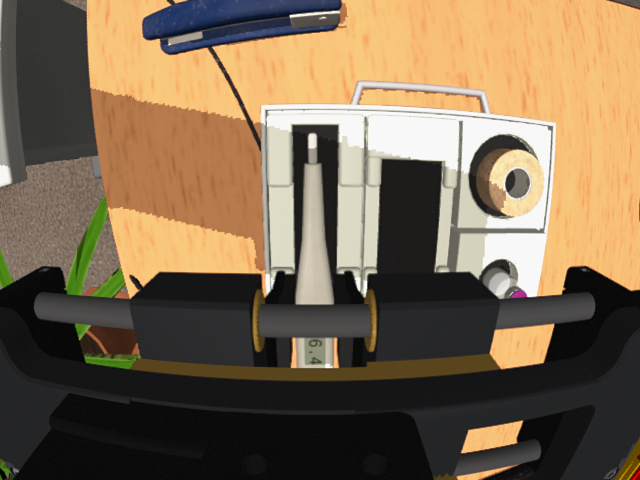

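Request:
drive_tool(
  motion=[
    [4,0.3,0,0],
    [8,0.3,0,0],
    [10,0.3,0,0],
    [11.0,0.3,0,0],
    [11.2,0.3,0,0],
    [11.2,0.3,0,0],
    [11.2,0.3,0,0],
  ],
)

```text
time: 15.92
ee_pos: [0.4557, -0.2463, 0.0391]
eef_rot: [0.529, 0.469, -0.528, 0.471]
ft_force: [0.5, 0.5, -0.2]
width: 0.0176
```

```bash
python3 plan.py 0.4548 -0.245 0.032 -6.5; python3 look.py w11
```

```text
t 15.92 pos [ 0.4557 -0.2463  0.0391] jaw -6.75 F [ 0.5  0.5 -0.2] w 0.0176 q7 0.15
   shift cm [ 0.71 -0.11 -0.12] twist -0.05 rows 1
```

View pics/w11.png

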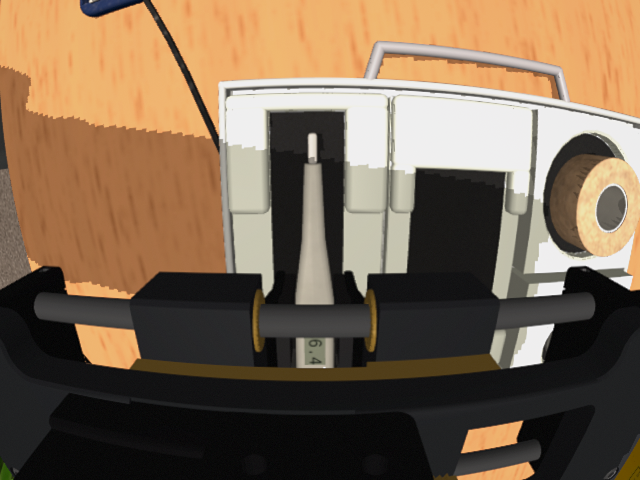

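The tip at (312,135) is inside the slot (268–346). Continuing down.

Request:
drive_tool(
  motion=[
    [0.3,-0.1,-0.1,0],
    [0.6,-0.1,-0.1,0],
    [0.7,-0.1,-0.1,0],
    [0.7,-0.1,-0.1,0],
  ],
)

```text
time: 16.3
ee_pos: [0.454, -0.245, 0.0315]
eef_rot: [-0.529, -0.469, 0.529, -0.47]
ft_force: [-2.7, 1.5, 9.9]
width: 0.0177
```

```bash
python3 plan.py 0.4548 -0.245 0.032 -6.5
```

```text
t 16.3 pos [ 0.454  -0.245   0.0315] jaw -6.75 F [-2.7  1.5  9.9] w 0.0177 q7 0.14
   shift cm [-0.05  0.08 -0.01] twist -0.05 rows 1
```

Request:
drive_tool(
  motion=[
    [0,0,0,0],
    [0,0,0,0],
    [0,0,0,0],
    [0,0,0,0],
  ],
  grip=160,
)

```text
time: 16.63
ee_pos: [0.4551, -0.2453, 0.0315]
eef_rot: [0.529, 0.469, -0.528, 0.471]
ft_force: [3.5, -1.3, 6.8]
width: 0.0308
```

Request:
drive_tool(
  motion=[
    [-2,0,0,0],
    [-5,0,0,0],
    [-9,0,0,0],
    [-13,0,0,0],
    [-13,0,0,0],
  ],
)

```text
time: 17.05
ee_pos: [0.4566, -0.2461, 0.1678]
eef_rot: [0.53, 0.466, -0.528, 0.473]
ft_force: [1.2, -0.0, 0.2]
width: 0.0323
```

```bash
python3 plan.py 0.636 0.26 0.16 -15; python3 look.py w12
```

```text
t 17.05 pos [ 0.4566 -0.2461  0.1678] jaw -6.76 F [ 1.2 -0.   0.2] w 0.0323 q7 0.22
   shift cm [  0.67  11.85 -52.37] twist 1.65 rows 13
```

View pics/w12.png

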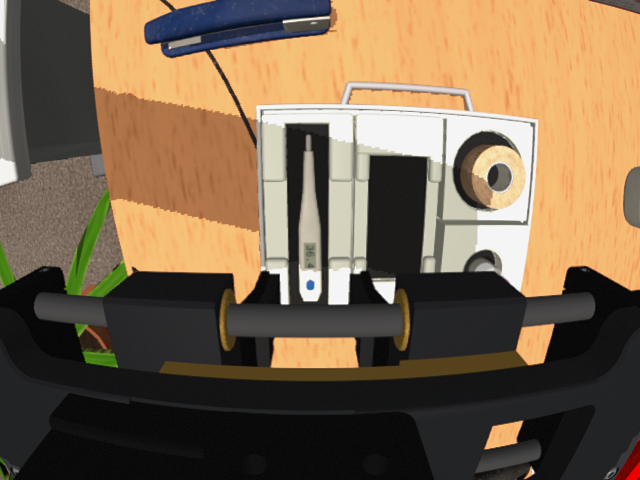

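The thermometer lies in the slot (tip (308,138), button (310,285)). Next is the needle pack.

Request:
drive_tool(
  motion=[
    [0,11.9,-52.3,1.6],
    [0,11.9,-52.3,1.6],
    [0,11.9,-52.3,1.6],
    [0,11.9,-52.3,1.6],
    [0,11.9,-52.3,1.6],
    [0,11.9,-52.3,1.6],
    [0,11.9,-52.3,1.6],
    [0,11.9,-52.3,1.6],
    [0,11.9,-52.3,1.6],
    [0,11.9,-52.3,1.6],
    [0,11.9,-52.3,1.6],
    [0,11.9,-52.3,1.6],
    [0,11.9,-52.3,1.6],
    [0,11.9,-52.3,1.6],
    [0,11.9,-52.3,1.6],
    [0,11.9,-52.3,1.6],
    [0,11.9,-52.3,1.6],
    [0,11.9,-52.3,1.6],
  ],
  grip=125,
)

```text
time: 18.6
ee_pos: [0.6336, 0.2585, 0.1604]
eef_rot: [-0.56, -0.431, 0.561, -0.431]
ft_force: [-0.3, -0.7, 0.2]
width: 0.0447
```

```bash
python3 plan.py 0.636 0.26 0.021 -15; python3 look.py w13
```

```text
t 18.6 pos [0.6336 0.2585 0.1604] jaw -14.88 F [-0.3 -0.7  0.2] w 0.0447 q7 -0.93
   shift cm [13.94  0.18 -0.22] twist 0.02 rows 4
```

View pics/w13.png

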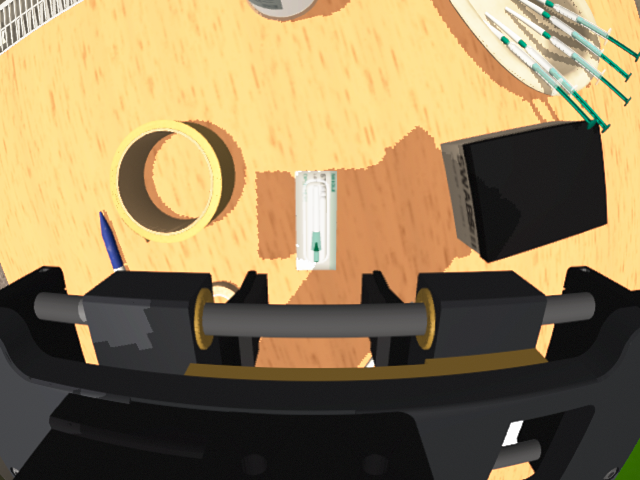

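The pack is at (316,220), aligned with the tool. Before descending I check the pack centre and the heights of the tape ring and black box beside the gripper body.

```bash
python3 - <<'E'
from h import *
from bench import r
c=np.load('pics/w13.npy',allow_pickle=True).item();t=r.calibration('top')
P=[onplane(c,u,v,.004,True) for u,v in [(295,170),(337,171),(336,270),(296,270)]]
print('pack',np.mean(P,0).round(4),'stiff mid',onplane(c,316,220,.01,True).round(4))
def tri(a,b):
    (o1,d1),(o2,d2)=a,b; A=np.stack([d1,-d2],1); s=np.linalg.lstsq(A,o2-o1,rcond=None)[0]
    p,q=o1+s[0]*d1,o2+s[1]*d2; return ((p+q)/2).round(3),np.linalg.norm(p-q).round(4)
# ring top outer ellipse centre: wrist vs top; box top corner (image top: right-bottom 218,137?)
print('ring',tri(ray(c,166,181,True),ray(t,156,243)))
im=cv2.imread('pics/top0.png');cv2.imwrite('pics/boxc.png',cv2.resize(im[70:150,160:230],None,fx=5,fy=5))
for z in (.05,.08,.11): print(z,[onplane(c,u,v,z,True).round(3)[:2] for u,v in [(442,145),(484,262),(606,222)]])
E
```

```text
pack [0.6365 0.26   0.004 ] stiff mid [0.6372 0.2627 0.01  ]
ring (array([0.539, 0.327, 0.04 ]), np.float64(0.0013))
0.05 [array([0.738, 0.301]), array([0.757, 0.207]), array([0.888, 0.207])]
0.08 [array([0.728, 0.304]), array([0.744, 0.221]), array([0.86 , 0.221])]
0.11 [array([0.718, 0.307]), array([0.732, 0.235]), array([0.832, 0.235])]
```

View pics/boxc.png

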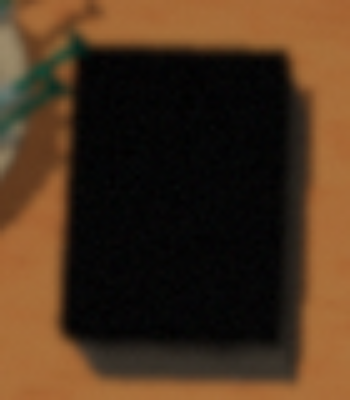

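```bash
python3 - <<'E'
from h import *
from bench import r
c=np.load('pics/w13.npy',allow_pickle=True).item();t=r.calibration('top')
def tri(a,b):
    (o1,d1),(o2,d2)=a,b; A=np.stack([d1,-d2],1); s=np.linalg.lstsq(A,o2-o1,rcond=None)[0]
    p,q=o1+s[0]*d1,o2+s[1]*d2; return ((p+q)/2).round(3),np.linalg.norm(p-q).round(4)
print(tri(ray(c,442,145,True),ray(t,173,137)),tri(ray(c,484,262,True),ray(t,217,139)))
print(tri(ray(c,606,222,True),ray(t,217.5,81)))
E
```

```text
(array([0.748, 0.301, 0.049]), np.float64(0.0169)) (array([0.752, 0.211, 0.059]), np.float64(0.0019))
(array([0.872, 0.214, 0.066]), np.float64(0.0014))
```

The ring is 40 mm high and the box about 60 mm, both below the gripper body (72 mm). Descending.

Request:
drive_tool(
  motion=[
    [4,0.2,-0.2,0],
    [8,0.2,-0.2,0],
    [11,0.2,-0.2,0],
    [13,0.2,-0.2,0],
    [13.4,0.2,-0.2,0],
    [13.4,0.2,-0.2,0],
    [13.4,0.2,-0.2,0],
  ],
)

```text
time: 19.23
ee_pos: [0.6367, 0.2619, 0.0282]
eef_rot: [0.561, 0.431, -0.56, 0.432]
ft_force: [-0.1, -0.5, 0.6]
width: 0.0445
```

```bash
python3 plan.py 0.6365 0.26 0.021 -15
```

```text
t 19.23 pos [0.6367 0.2619 0.0282] jaw -14.8 F [-0.1 -0.5  0.6] w 0.0445 q7 -0.98
   shift cm [0.72 0.03 0.19] twist 0.04 rows 1
```

Request:
drive_tool(
  motion=[
    [0.4,0,0.1,0],
    [0.7,0,0.1,0],
    [0.7,0,0.1,0],
    [0.7,0,0.1,0],
  ],
)

```text
time: 19.57
ee_pos: [0.6357, 0.261, 0.02]
eef_rot: [0.56, 0.432, -0.56, 0.432]
ft_force: [-0.8, -0.4, -0.7]
width: 0.0446
```

Request:
drive_tool(
  motion=[
    [0,0,0,0],
    [0,0,0,0],
    [0,0,0,0],
    [0,0,0,0],
    [0,0,0,0],
    [0,0,0,0],
  ],
  grip=240,
  force=15,
)

```text
time: 20.07
ee_pos: [0.6356, 0.2611, 0.0196]
eef_rot: [0.56, 0.432, -0.56, 0.432]
ft_force: [-0.8, 0.7, 1.6]
width: 0.0204
```

Request:
drive_tool(
  motion=[
    [-3,0,0,0],
    [-7,0,0,0],
    [-11,0,0,0],
    [-14,0,0,0],
    [-14,0,0,0],
  ],
)

```text
time: 20.48
ee_pos: [0.6381, 0.2629, 0.1674]
eef_rot: [0.564, 0.431, -0.557, 0.432]
ft_force: [0.3, -0.2, 1.4]
width: 0.0202
```

```bash
python3 plan.py 0.528 -0.249 0.16 -6.5; python3 look.py w14
```

```text
t 20.48 pos [0.6381 0.2629 0.1674] jaw -14.76 F [ 0.3 -0.2  1.4] w 0.0202 q7 -0.93
   shift cm [ 0.42  2.4  52.3 ] twist -1.65 rows 13
```

View pics/w14.png

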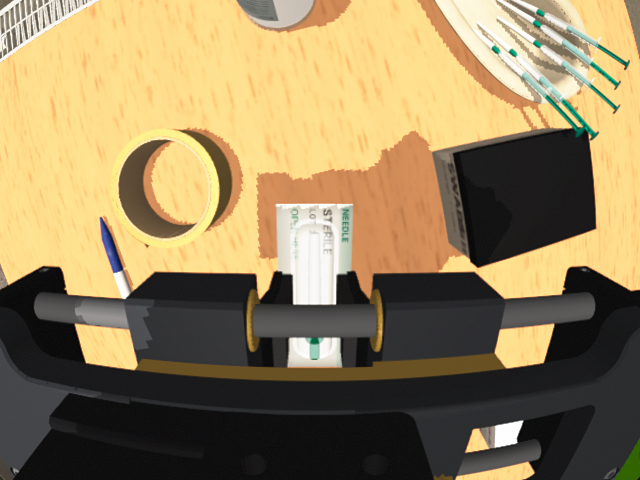

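The pack is held straight across its stiff middle (20.2 mm). Moving it over the pocket.

Request:
drive_tool(
  motion=[
    [0.4,2.4,52.3,-1.6],
    [0.4,2.4,52.3,-1.6],
    [0.4,2.4,52.3,-1.6],
    [0.4,2.4,52.3,-1.6],
    [0.4,2.4,52.3,-1.6],
    [0.4,2.4,52.3,-1.6],
    [0.4,2.4,52.3,-1.6],
    [0.4,2.4,52.3,-1.6],
    [0.4,2.4,52.3,-1.6],
    [0.4,2.4,52.3,-1.6],
    [0.4,2.4,52.3,-1.6],
    [0.4,2.4,52.3,-1.6],
    [0.4,2.4,52.3,-1.6],
    [0.4,2.4,52.3,-1.6],
    [0.4,2.4,52.3,-1.6],
    [0.4,2.4,52.3,-1.6],
    [0.4,2.4,52.3,-1.6],
    [0.4,2.4,52.3,-1.6],
  ],
)

```text
time: 22.03
ee_pos: [0.526, -0.2492, 0.1554]
eef_rot: [0.528, 0.47, -0.528, 0.47]
ft_force: [-0.6, -0.3, -0.6]
width: 0.0204
```

```bash
python3 plan.py 0.528 -0.249 0.032 -6.5; python3 look.py w15
```

```text
t 22.03 pos [ 0.526  -0.2492  0.1554] jaw -6.61 F [-0.6 -0.3 -0.6] w 0.0204 q7 0.11
   shift cm [12.34  0.2  -0.03] twist -0.02 rows 3
```

View pics/w15.png

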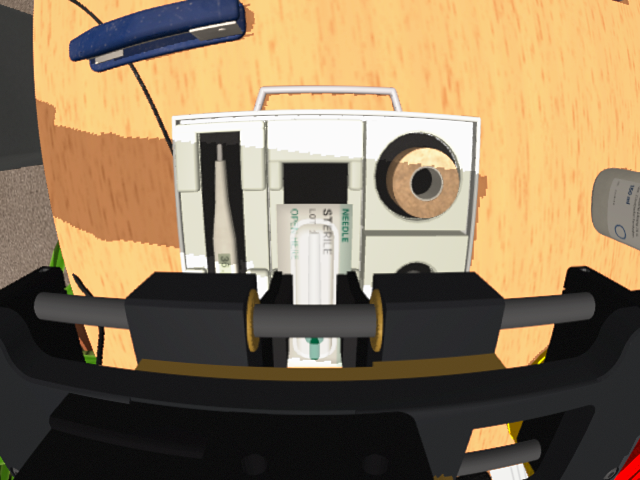

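Request:
drive_tool(
  motion=[
    [4,0.2,0,0],
    [8,0.2,0,0],
    [10,0.2,0,0],
    [11.5,0.2,0,0],
    [11.8,0.2,0,0],
    [11.8,0.2,0,0],
    [11.8,0.2,0,0],
  ],
)

```text
time: 22.67
ee_pos: [0.5283, -0.2509, 0.0386]
eef_rot: [0.529, 0.469, -0.528, 0.47]
ft_force: [0.1, 0.5, 0.1]
width: 0.0202
```

```bash
python3 plan.py 0.528 -0.249 0.032 -6.5; python3 look.py w16
```

```text
t 22.67 pos [ 0.5283 -0.2509  0.0386] jaw -6.72 F [0.1 0.5 0.1] w 0.0202 q7 0.04
   shift cm [ 0.66 -0.06 -0.18] twist -0.04 rows 1
```

View pics/w16.png

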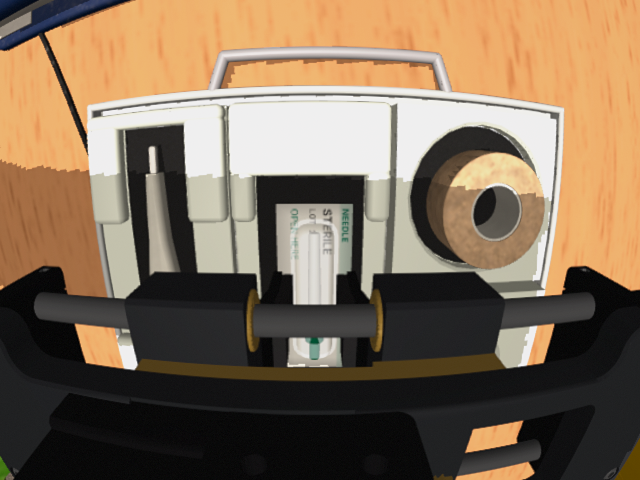

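The pack (276–352) is inside the pocket (257–364). Final lowering.

Request:
drive_tool(
  motion=[
    [0.3,-0.1,-0.2,0],
    [0.6,-0.1,-0.2,0],
    [0.7,-0.1,-0.2,0],
    [0.7,-0.1,-0.2,0],
  ],
)

```text
time: 23.05
ee_pos: [0.5272, -0.2489, 0.0315]
eef_rot: [0.529, 0.469, -0.528, 0.47]
ft_force: [-3.0, 1.7, 7.0]
width: 0.02
```

Request:
drive_tool(
  motion=[
    [0,0,0,0],
    [0,0,0,0],
    [0,0,0,0],
    [0,0,0,0],
  ],
  grip=160,
)

```text
time: 23.38
ee_pos: [0.5281, -0.2494, 0.0315]
eef_rot: [0.529, 0.469, -0.528, 0.471]
ft_force: [3.6, -0.5, 6.0]
width: 0.031
```

Request:
drive_tool(
  motion=[
    [-2,0,0,0],
    [-5,0,0,0],
    [-9,0,0,0],
    [-13,0,0,0],
    [-13,0,-10,0],
    [-13,0,-10,0],
    [-13,0,-10,0],
  ],
)

```text
time: 23.97
ee_pos: [0.539, -0.1439, 0.1613]
eef_rot: [0.528, 0.471, -0.527, 0.471]
ft_force: [-0.4, 1.4, -0.1]
width: 0.0327
```

```bash
python3 plan.py 0.528 -0.40 0.17 -6.5; python3 look.py w17
```

```text
t 23.97 pos [ 0.539  -0.1439  0.1613] jaw -6.49 F [-0.4  1.4 -0.1] w 0.0327 q7 -0.07
   shift cm [-0.91  1.8  25.57] twist 0.0 rows 7
```

View pics/w17.png

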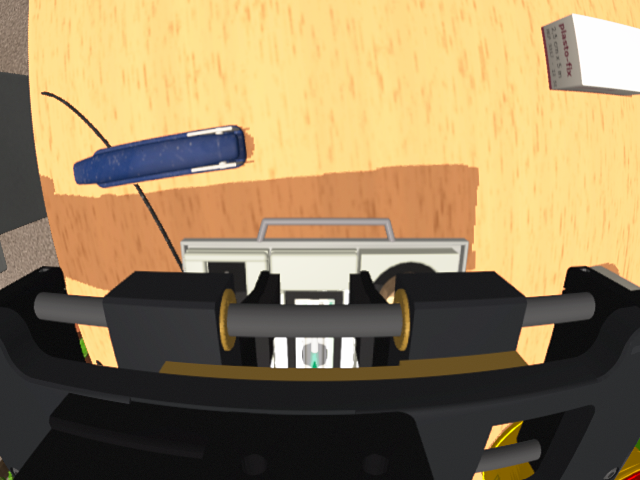

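I backed off the wrong way for a view. Moving to y = −0.40 to see the whole tray.

Request:
drive_tool(
  motion=[
    [-4,1.8,25.6,0],
    [-6,1.8,25.6,0],
    [-6,1.8,25.6,0],
    [-6,1.8,25.6,0],
    [-6,1.8,25.6,0],
    [-6,1.8,25.6,0],
    [-6,1.8,25.6,0],
    [-6,1.8,25.6,0],
    [-6,1.8,25.6,0],
    [-6,1.8,25.6,0],
    [-6,1.8,25.6,0],
    [-6,1.8,25.6,0],
  ],
)

```text
time: 25.02
ee_pos: [0.5267, -0.4046, 0.2205]
eef_rot: [0.528, 0.47, -0.528, 0.47]
ft_force: [-0.0, 0.1, -0.2]
width: 0.0322
```

```bash
python3 look.py w18; python3 look.py t18 top
```

```text
(no output)
```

View pics/w18.png

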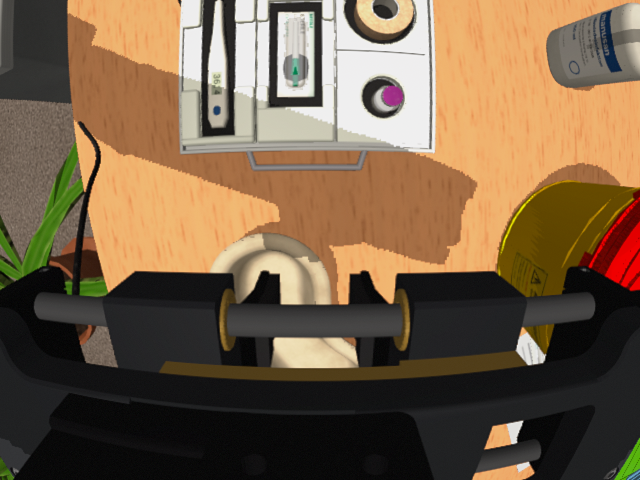

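View pics/t18.png

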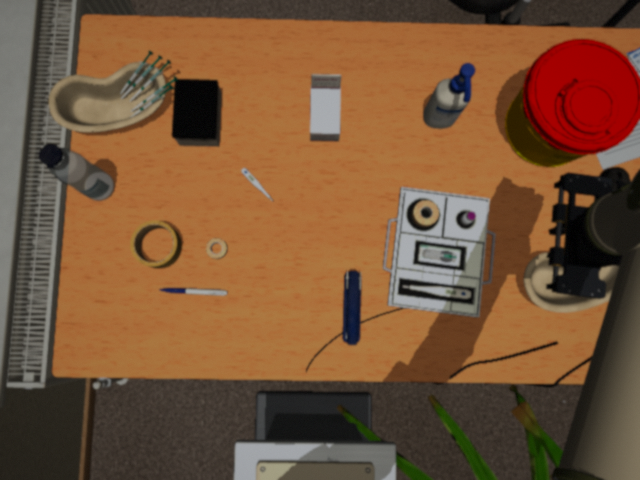

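In the top view all four sit in their places: roll (425,213), vial (466,217), pack (439,255), thermometer (437,291). The marker (195,291) and narrow roll (217,248) look unmoved. A last numeric check follows.

```bash
python3 - <<'E'
from h import *
from bench import r
t=r.calibration('top');im=cv2.imread('pics/t18.png');a=cv2.imread('pics/top0.png');hsv=cv2.cvtColor(im,cv2.COLOR_BGR2HSV)
d=cv2.absdiff(a,im).max(2); print('diff marker',d[283:300,155:232].max(),'narrow',d[235:262,203:231].max())
def c(m,b,z,n):
    u0,v0,u1,v1=b;k=np.argwhere(m[v0:v1,u0:u1]>0)[:,::-1]+[u0,v0]
    p=np.array([onplane(t,u,v,z)[:2] for u,v in k]).astype(np.float32);(x,y),(w,h),_=cv2.minAreaRect(p);print(n,round(x,4),round(y,4),round(w,3),round(h,3))
c(cv2.inRange(hsv,(10,40,90),(35,160,255)),(410,199,438,228),.035,'roll')
c(cv2.inRange(hsv,(135,60,40),(175,255,255)),(455,205,480,230),.061,'cap')
g=cv2.cvtColor(im,cv2.COLOR_BGR2GRAY);w=cv2.inRange(g,85,255)
c(w,(419,247,461,264),.016,'pack'); c(w,(400,284,474,300),.018,'therm')
cv2.imwrite('pics/c18.png',cv2.resize(im[185:320,380:500],None,fx=4.4,fy=4.4,interpolation=cv2.INTER_CUBIC))
E
```

```text
diff marker 5 narrow 5
roll 0.6138 -0.2155 0.049 0.054
cap 0.6031 -0.3014 0.014 0.015
pack 0.5281 -0.2484 0.033 0.085
therm 0.4526 -0.2409 0.03 0.151
```

View pics/c18.png

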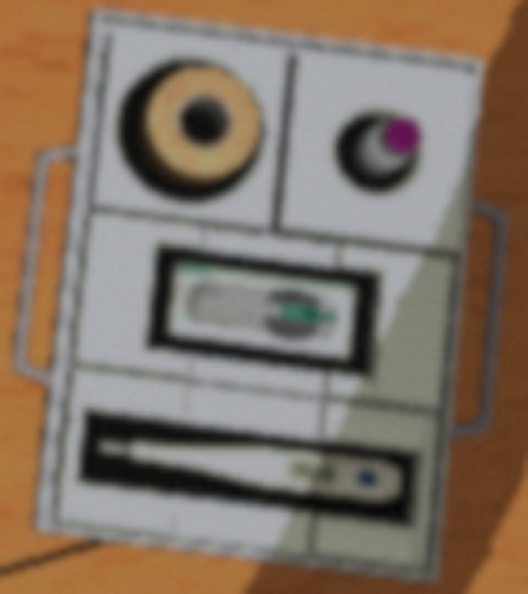

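All four are within a few millimetres of their insert centres and nothing else has moved. Handing in.

```bash
python3 -c "
from bench import r
print(r.read_state()['joint_vel'].round(3)); print(r.close_job())"
```

```text
[ 0.003  0.001  0.005 -0.004 -0.     0.002  0.001]
the job is handed in; nothing more can be done
None
```

I laid up the tray and handed the job in at about 25 s of the 96 s allowed: the vial is in its well, the wide roll in its recess, the large thermometer in the long slot and the needle pack in the short pocket.

**Placing:** In the last top view the vial, roll and pack measured within about 2 mm of their insert centres. The vial stood upright and the roll, pack and thermometer lay flat.

**Items left alone:** The marker and the narrow roll showed no change from the first picture, and the gripper was clear of everything.

**Weaker check:** My numeric check on the thermometer partly picked up the slot's border (30 x 151 mm against the real 19 x 139 mm). Its position, about 2 mm off centre, therefore rests mainly on the close-up picture. The heights were judged from contact force when setting down (5 to 10 N at the expected height), not measured in the pictures. No check failed.

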